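# Lock the bench gantry's bridge for transport

### The arm

A 6-joint arm with a two-finger parallel gripper is mounted at the origin on the work surface. World frame = base frame: x ahead of the robot, y to its left, z up, the work surface at z = 0. Lengths are in mm, angles in rad, forces in N, time in s.
With the tool pointing down it reaches from about 250 to 775 mm from the base axis. Payload 4 kg.
Tool frame: the origin (TCP) lies at the very end of the fingers, on their centre line; the grasp point (between the pads) lies 19 mm behind it; x points along the fingers, z is the direction in which the jaws open and shut, and the axes are right-handed (so a half turn about x gives the same grasp; the last joint's range is limited). The gripper opens to 94 mm and grips with 3 to 60 N. Pads are 16 mm wide; open, the fingers measure 119 mm over their backs; the gripper's body (75 mm by 177 mm) begins 78 mm behind the grasp point.
Start: joints at [1.24, 0.087, 1.371, -0, 1.684, -0.103], TCP at [124.218, 535.808, 205.506] pointing down, gripper open.
Joint ranges: [-3.1, 3.1], [-0.76, 2.03], [0.27, 2.55], [-1.08, 4.22], [0.17, 2.65], [-2.57, 2.57]. Speed limits (rad/s): [2.79, 2.79, 3.14, 3.14, 3.14, 3.14].

### API

Orientations are given as a unit quaternion [x, y, z, w].
In Python, from rig import * gives the robot as it stands.
- The arm moves only by the tool move_arm, never from a script. Its argument "steps" is a list that holds one entry, the list of rows, each a list of 7 numbers: the finger opening in m, from 0 to 0.094, then the shift along the tool's x, y, z in m, then the turn, a rotation vector about the tool's x, y, z in degrees. A call has 1 to 8 rows; each row is the pose to reach, as a shift and turn from the pose commanded when the call began, along the tool's axes at that moment; what a row does not reach only later rows make up. A row lasts 1/12 s, in which the tool goes at most 41.7 mm and 7.16 degrees, less where a joint would pass 70% of its speed; a pose out of reach is approached as far as the arm can. A call with a gripper value outside its range is refused whole. The fingers move at their own pace and stop on an object; the grip force is fixed at half the most. Time passes only in rows, so rows that repeat a pose let the fingers close. It gives the time, the measured TCP pose, the force and the opening at its end, in the units of the state.
- get_obs(): the state, without advancing time (a new reading comes with each control period).
- grab_frame(name): name is "scene" or "top" or "wrist"; returns the picture (420x560x3 uint8, red, green, blue); there is no depth.
- get_calibration(name): a dict with "mtx" (3x3 intrinsics, pixels), "rvec" (rotation vector, rad) and "tvec" (3), from world to camera coordinates, as OpenCV has them. Camera axes: x right, y down, z forward; pixel columns grow to the right and rows downward; lengths in mm; the calibration is good to about 2 mm. A picture is of the moment at which its call begins: read the wrist's pose just before it. get_calibration takes no time and is no camera call; for the wrist camera it gives the pose at the moment of the call.
- close_job(): hands the job in, once; it reports no verdict.
The state is a dict: "time_s": time; "joints": joint angles; "qd": joint speeds; "tau": joint torques, N m; "ee_pos": TCP position; "tcp_rot": TCP orientation; "force": force on the tool from outside, world axes, zero at the start; "moment": the same for the moment, N m; "width": finger opening in mm.
Only numpy, scipy, OpenCV 4.12 (cv2) and the standard library are available. Lean on these libraries where they do the work, as an engineer would, in place of code of your own. Each camera call takes 0.05 s, during which the arm holds its last target.

### The job

Lock the bridge of the bench gantry for transport: take the lock bolt by its ball knob and slide it gently all the way home into the bridge's foot, until you feel it press against its stop, without ramming it. Then lift the latch bar that is thrown back beside the bolt up and over, so that it lies down across the bolt behind the collar, in its catch. Let go of everything, and leave the jar, the screwdriver and the gauge block where they are.

Things in the scene. Friction and masses are not known exactly. Their poses are not given: they have to be found in the camera images.
- gantry: Bench gantry machine, fixed. Origin on the bench, below the point where the lowered latch bar crosses the lock bolt; z up, x across the bolt away from the robot, y along the bolt in the direction that pushes it home. Aluminium bed, top 50 mm over the bench, x -100 to +340, y -420 to +160 mm; a steel fascia slopes down from its near edge to x = -128. The lock sits on it under the bridge beam.
- lock_bolt: Sliding lock bolt, a steel rod 14 mm in diameter along the gantry's y, axis at x = 0, 78 mm over the bench. Origin on its axis. It starts up to 20 mm in from fully withdrawn, slides to +y with about 4 N of rubbing and stays where it is left. Home is where its tip meets the hard bottom of the blind hole in the bridge's foot, some 35 to 65 mm on from the start: unseen, it is to be felt.
- knob (a point): Centre of the black ball knob, 28 mm in diameter, on a 10 mm stem, 37 mm above the bolt's axis (115 mm over the bench). Its axes are those of the gantry. Take it with one finger on its -y side and one on its +y side.
- collar (a point): Centre of the front (+y) face of the bolt's collar (34 mm diameter, 12 mm thick), on the bolt's axis, 110.5 mm ahead of the knob's centre along y. The collar passes under the swung-up latch bar as the bolt goes home and stops just short of the front guide. Only past the bar does it let the bar down; else the bar lies on top of the collar, over 0.2 rad up.
- bar_hinge (a point): Hinge of the latch bar, axis along the gantry's y: at x = -34 mm, y = 0, 92 mm over the bench.
- latch_bar (a joint): Angle of the steel latch bar (12 mm wide, 10 mm thick, loose hinge, 0.12 kg): 0 = down, level across the bolt with its end to +x in the catch; 1.57 = upright; 2.09 = thrown back towards the robot on its rest, as at the start. Once past upright it falls by its own weight, either way.
- thumb_roll (a point): Centre of the round thumb roll at the free end of the latch bar, 78 mm from the hinge: 16 mm in diameter, 16 mm long along the gantry's y, flat ends; pinch it end to end (fingers along y) or push it.
- beam_edge (a point): Point on the lower near edge of the aluminium bridge beam: gantry x = +12 mm, y = 0, 215 mm over the bench. The beam runs along y, y -405 to +145, x +12 to +57, z 215 to 275 mm, on uprights (45 x 60 mm) at y = +105 and -365. It hangs over the lock: a gripper pointing straight down strikes it. Reach in from the robot's side below this edge, fingers pointing away and down, tilted 25 to 40 degrees.
- jar: Bystander: clear jar with a white cap, 42 mm in diameter, 55 mm high, standing on the bed; origin under its centre.
- driver: Bystander: black-handled screwdriver lying on the bed.
- gauge: Bystander: steel gauge block 50 x 30 x 25 mm, lying on the bed; origin under its centre.
- front_guide (a point): Middle of the top of the front guide block: gantry y = +35 mm, 94 mm over the bench. Both guides are dark steel, 40 mm wide in x, tops at 94 mm; front y +25 to +49, rear y -205 to -180. Beyond the front one, y +74 to +110, is the bridge's foot with the bolt hole, 102 mm high. Hinge cheeks (x = -34) and forked catch (x = +26 mm) rise to 100 mm, within 14 mm of y = 0.

How it is judged (in metres and radians):
On the way, in this order (a step that is already met when the one before it is completed fails the run):
1. the bolt is home, its collar pressed against the stop (contact force between lock_bolt and gantry above 2 N and y of collar in the frame of gantry above 0.019 m), for 0.1 s.
2. the latch bar lies down across the bolt, in its catch (value of joint latch_bar below 0.06 rad), for 0.2 s.
At the end, for the whole second after the job is handed in: The bolt's collar stands within 2 mm of its stop, the latch bar is down in its catch behind the collar (within 0.06 rad of level), and jar, screwdriver and gauge block are within 15 mm of where they stood (y of collar in the frame of gantry above 0.0185 m and value of joint latch_bar below 0.06 rad and distance of each of jar, driver, gauge from where it was at the start of the episode below 0.015 m); the robot touches nothing.
It fails at once if the bolt is rammed against its stop (more than 80 N) (contact force between lock_bolt and gantry above 80 N).
It fails at once if a bystander is disturbed (moved more than 20 mm) (distance of any of jar, driver, gauge from where it was at the start of the episode above 0.02 m).
It also fails if it takes over 45 s, if anything falls off the work surface, if the arm or the gripper's body presses on something with over 40 N, if the wrist force passes 120 N, or if a joint passes its speed limit or range.

## Working session

There is one attempt and no reset: what is moved stays moved. The work goes in short steps, Python scripts to look and compute and a tool call to move; the robot and the scene stay as the last step left them, time stands still between calls to the robot, and variables do not carry over. Pictures are saved under pics/ and viewed, and the job is handed in when it is done.

Besides the shell and the picture viewer there is one more tool, called after ">>>" as name(argument=value, ...) on one line, values as JSON. move_arm: Moves the arm, as the interface text tells. Its arguments: {"type":"object","properties":{"steps":{"type":"array"}},"required":["steps"]}

```bash
mkdir -p pics; ls; python3 - <<'E'
from rig import *
import cv2
print(get_obs())
for n in ["scene","top","wrist"]:
    c=get_calibration(n); print(n,c)
    f=grab_frame(n); cv2.imwrite(f"pics/{n}0.png",f[:,:,::-1])
E
```

```text
pics
{'time_s': 0.0, 'joints': array([ 1.23985966e+00,  8.79654295e-02,  1.37219498e+00, -5.25345867e-06,
        1.68361846e+00, -1.03088862e-01]), 'qd': array([ 0.00039002, -0.00137255,  0.00171013,  0.00043442,  0.00248092,
       -0.0010481 ]), 'tau': array([ 7.77987952e-04, -3.40183282e+01, -3.02428830e+01,  7.19767506e-02,
        3.28085606e-02, -1.76854937e-04]), 'ee_pos': array([124.06015731, 535.27576004, 204.32856292]), 'tcp_rot': array([-0.44033721,  0.55424788,  0.43950199,  0.55294704]), 'force': array([ 0.36754494, -0.72546694, -0.31155827]), 'moment': array([ 0.00668838,  0.00034386, -0.02782228]), 'width': 94.06886081913437}
scene {'mtx': array([[444.22853285,   0.        , 279.22278009],
       [  0.        , 444.22853285, 212.30903735],
       [  0.        ,   0.        ,   1.        ]]), 'rvec': array([ 2.7236645 , -0.70546375,  0.11286427]), 'tvec': array([-550.45417578,  315.96691705, 1007.17685463])}
top {'mtx': array([[420.01413512,   0.        , 280.48709238],
       [  0.        , 420.01413512, 208.87756351],
       [  0.        ,   0.        ,   1.        ]]), 'rvec': array([ 2.17670673, -2.02278041,  0.21929518]), 'tvec': array([-60.60359473, 649.43742324, 915.76619245])}
wrist {'mtx': array([[321.26083388,   0.        , 284.97131874],
       [  0.        , 321.26083388, 206.74058789],
       [  0.        ,   0.        ,   1.        ]]), 'rvec': array([-2.28967138, -1.82058825, -0.23854251]), 'tvec': array([-550.7514506 ,  -26.87523718,  392.26363612])}
```

View pics/scene0.png

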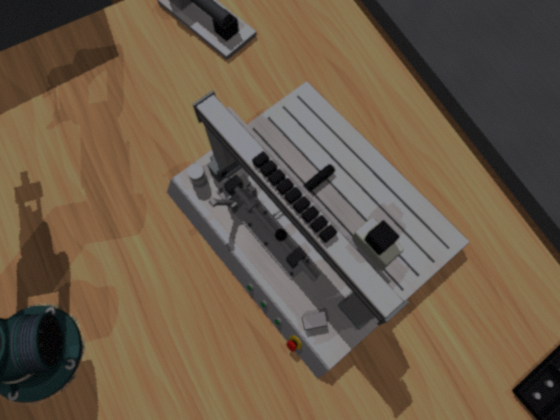

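View pics/top0.png

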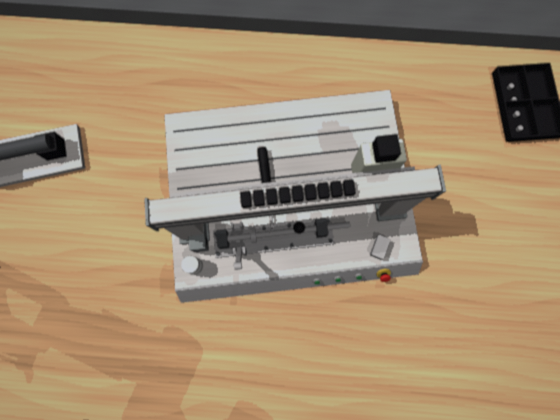

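View pics/wrist0.png

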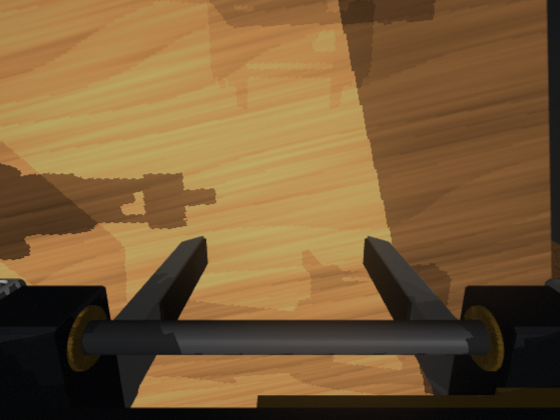

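The top view shows the knob near (299,227), the jar near (190,265) and the gauge near (382,246). The bar is thrown back near (238,258). I'll zoom in for detail.

```bash
python3 - <<'E'
import cv2
t=cv2.imread("pics/top0.png"); s=cv2.imread("pics/scene0.png")
cv2.imwrite("pics/topz.png",cv2.resize(t[165:305,165:345],None,fx=4.2,fy=4.2,interpolation=cv2.INTER_CUBIC))
cv2.imwrite("pics/scenez.png",cv2.resize(s[130:350,160:360],None,fx=2.7,fy=2.7,interpolation=cv2.INTER_CUBIC))
E
```

```text
(no output)
```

View pics/topz.png

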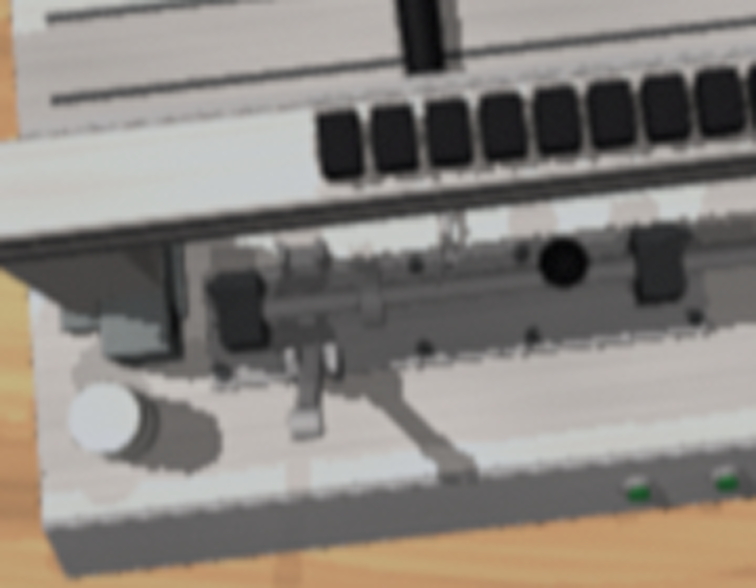

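View pics/scenez.png

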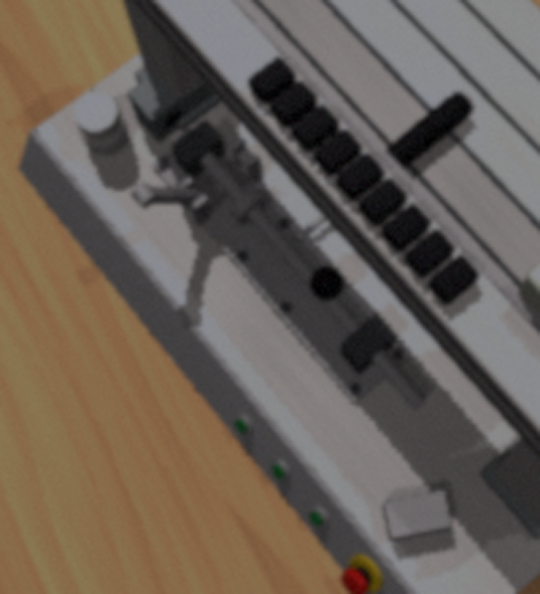

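```bash
cat > h.py <<'E'
import numpy as np, cv2
from rig import *
from scipy.spatial.transform import Rotation as R
def cam(n,c=None):
    c=c or get_calibration(n); M=cv2.Rodrigues(np.array(c["rvec"],float))[0]; t=np.array(c["tvec"],float).ravel()
    return np.array(c["mtx"]),M,t
def ray(C,px):
    K,M,t=C; d=M.T@np.linalg.solve(K,[px[0],px[1],1.]); return -M.T@t, d/np.linalg.norm(d)
def onz(C,px,z):
    o,d=ray(C,px); return o+d*(z-o[2])/d[2]
def tri(Cs,pxs):
    A=np.zeros((3,3));b=np.zeros(3);rs=[ray(C,p) for C,p in zip(Cs,pxs)]
    for o,d in rs:
        P=np.eye(3)-np.outer(d,d);A+=P;b+=P@o
    X=np.linalg.solve(A,b); return X,[np.linalg.norm((np.eye(3)-np.outer(d,d))@(X-o)) for o,d in rs]
def proj(C,X):
    K,M,t=C; p=K@(M@np.asarray(X,float)+t); return p[:2]/p[2]
E
python3 - <<'E'
from h import *
np.set_printoptions(precision=1,suppress=True)
T=cam("top");S=cam("scene")
print("cams",-T[1].T@T[2],-S[1].T@S[2])
t=cv2.imread("pics/top0.png");s=cv2.imread("pics/scene0.png")
def blob(im,c,r,th):
    x,y=c; g=im.max(2)[y-r:y+r+1,x-r:x+r+1]; m=(g<th).astype(np.uint8)
    n,l,st,ce=cv2.connectedComponentsWithStats(m); i=l[r,r]; print(st[i],ce[i]); return ce[i]+[x-r,y-r]
kt=blob(t,(299,228),12,35); ks=blob(s,(281,235),12,30); print(kt,ks)
print("knob",tri([T,S],[kt,ks]))
z=lambda x,y:(x/4.2-.4+165,y/4.2-.4+165)
w=lambda x,y:(x/2.7-.3+160,y/2.7-.3+130)
fg=onz(T,z(240,308),94); rg=onz(T,z(659,265),94); print("guides top",fg,rg,np.linalg.norm(fg-rg))
fs=onz(S,w(198,150),94); rs=onz(S,w(368,344),94); print("guides scene",fs,rs,np.linalg.norm(fs-rs))
print("roll",tri([T,S],[z(306,418),w(150,192)]))
print("jar",onz(T,z(104,417),105),onz(S,w(101,113),105))
for p in [(165,115),(391,93),(175.2,289.5),(421,260)]: print("corner",onz(T,p,50))
for p in [(306,84),(467,241)]: print("cornerS",onz(S,p,50))
E
```

```text
cams [ 438.6  -31.2 1034.8] [ 469.7 -298.2 1052.5]
[ 6  6 12 11 96] [11.8 11.1]
[  6   6  12  12 112] [11.4 11.6]
[298.8 227.1] [280.4 234.6]
knob (array([602.2, -57.4, 117.8]), [np.float64(1.2790337706003263), np.float64(1.2790337706005483)])
guides top [570.3 114.2  94. ] [ 610.2 -109.5   94. ] 227.17322506380162
guides scene [565.9 107.1  94. ] [ 609.3 -113.4   94. ] 224.79333142576112
roll (array([509.2,  65.9, 159.2]), [np.float64(0.2402682162256678), np.float64(0.24026821622549382)])
jar [506.1 177.7 105. ] [507.2 174.2 105. ]
corner [878.2 296.7  50. ]
corner [ 980.2 -272.    50. ]
corner [449.3 215.6  50. ]
corner [ 558.7 -348.9   50. ]
cornerS [872.1 290.8  50. ]
cornerS [ 983.4 -265.2   50. ]
```

```bash
cat >> h.py <<'E'
th=np.radians(10.7); XG=np.array([np.cos(th),np.sin(th),0]); YG=np.array([-np.sin(th),np.cos(th),0]); ZG=np.array([0,0,1.])
def frame(phi,a,sgn=1):
    # phi: tilt from vertical toward +XG ; a: lean so that body goes to -YG
    d=np.sin(np.radians(phi))*XG-np.cos(np.radians(phi))*ZG
    x=np.cos(np.radians(a))*d+np.sin(np.radians(a))*YG
    z=sgn*(np.cos(np.radians(a))*YG-np.sin(np.radians(a))*d)
    return np.stack([x,np.cross(z,x),z],1)
def mv(p0,R0,p1,R1):
    return np.round(R0.T@(np.asarray(p1)-p0)/1000,4), np.round(np.degrees(R.from_matrix(R0.T@R1).as_rotvec()),2)
E
python3 - <<'E'
from h import *
np.set_printoptions(precision=3,suppress=True)
o=get_obs(); R0=R.from_quat(o['tcp_rot']).as_matrix(); print(R0, o['time_s'])
W=cam("wrist"); print("cam in tool",R0.T@(-W[1].T@W[2]-o['ee_pos'])); print("cam axes in tool\n",R0.T@W[1].T)
T=cam("top");S=cam("scene")
print(onz(T,(298.8,227.1),115),onz(S,(280.4,234.6),115))
for s in (1,-1):
    F=frame(30,10,s); print(s,mv(o['ee_pos'],R0,[530,-80,215],F))
E
```

```text
[[-0.001 -0.974  0.226]
 [-0.002  0.226  0.974]
 [-1.     0.    -0.002]] 0.15
cam in tool [-180.339   76.111    1.559]
cam axes in tool
 [[-0.    -0.26   0.966]
 [ 0.    -0.966 -0.26 ]
 [ 1.     0.     0.   ]]
[604.045 -57.354 115.   ] [601.393 -56.892 115.   ]
1 (array([-0.01 , -0.534, -0.508]), array([-25.74, -15.95, -27.54]))
-1 (array([-0.01 , -0.534, -0.508]), array([148.47, -37.28,  21.59]))
```

```bash
python3 - <<'E'
from h import *
np.set_printoptions(precision=4,suppress=True)
o=get_obs(); R0=R.from_quat(o['tcp_rot']).as_matrix(); p0=np.array([124.218,535.808,205.506])
# nominal cmd orientation
F=frame(30,10); k=np.array([602.5,-57.1,115]); P=k-90*F[:,0]; print(P,F)
rv=R.from_matrix(R0.T@F).as_rotvec()
for f in (.4,.8,1):
    Ri=R0@R.from_rotvec(rv*f).as_matrix(); pi=p0+(P-p0)*f
    print(f,mv(p0,R0,pi,Ri))
E
```

```text
[561.8558 -80.6847 191.7582] [[ 0.4516 -0.851  -0.2682]
 [ 0.2621 -0.1608  0.9516]
 [-0.8529 -0.5     0.1504]]
0.4 (array([ 0.0058, -0.2262, -0.2007]), array([-10.3 ,  -6.38, -11.02]))
0.8 (array([ 0.0116, -0.4524, -0.4014]), array([-20.59, -12.76, -22.03]))
1 (array([ 0.0145, -0.5655, -0.5017]), array([-25.74, -15.95, -27.54]))
```

>>> move_arm(steps=[[[0.094,0.0058,-0.2262,-0.2007,-10.3,-6.38,-11.02],[0.094,0.0058,-0.2262,-0.2007,-10.3,-6.38,-11.02],[0.094,0.0058,-0.2262,-0.2007,-10.3,-6.38,-11.02],[0.094,0.0058,-0.2262,-0.2007,-10.3,-6.38,-11.02],[0.094,0.0058,-0.2262,-0.2007,-10.3,-6.38,-11.02],[0.094,0.0058,-0.2262,-0.2007,-10.3,-6.38,-11.02],[0.094,0.0058,-0.2262,-0.2007,-10.3,-6.38,-11.02],[0.094,0.0058,-0.2262,-0.2007,-10.3,-6.38,-11.02]]])

```text
time_s: 0.82
ee_pos: [301.5, 284.7, 199.5]
tcp_rot: [-0.513, 0.437, 0.454, 0.583]
force: [-0.5, 0.5, -1.2]
width: 94.1
```

```bash
cat >> h.py <<'E'
def plan(P,F,fr=(1,)):
    o=get_obs(); R0=R.from_quat(o['tcp_rot']).as_matrix(); p0=np.array(o['ee_pos']); print('t',o['time_s'],'p',np.round(p0,1),'j',np.round(o['joints'],2))
    rv=R.from_matrix(R0.T@F).as_rotvec()
    for f in fr: print(f,mv(p0,R0,p0+(np.asarray(P)-p0)*f,R0@R.from_rotvec(rv*f).as_matrix()))
E
python3 - <<'E'
from h import *
o=get_obs();print(o['qd'],o['joints'])
plan([561.9,-80.7,191.8],frame(30,10),(.5,.7,1))
E
```

```text
[-0.30396819 -0.05084588  0.0356507   0.13094809 -0.0117374  -0.2806751 ] [ 0.67659164 -0.38738777  1.81216314 -0.06687213  1.50425105 -0.84355387]
t 0.8167 p [301.5 284.7 199.5] j [ 0.68 -0.39  1.81 -0.07  1.5  -0.84]
0.5 (array([ 0.016 , -0.1377, -0.1764]), array([-7.88, -4.86, -8.17]))
0.7 (array([ 0.0223, -0.1928, -0.247 ]), array([-11.03,  -6.81, -11.44]))
1 (array([ 0.0319, -0.2755, -0.3529]), array([-15.75,  -9.72, -16.35]))
```

>>> move_arm(steps=[[[0.094,0.0223,-0.1928,-0.247,-11.03,-6.81,-11.44],[0.094,0.0223,-0.1928,-0.247,-11.03,-6.81,-11.44],[0.094,0.0223,-0.1928,-0.247,-11.03,-6.81,-11.44],[0.094,0.0223,-0.1928,-0.247,-11.03,-6.81,-11.44],[0.094,0.0223,-0.1928,-0.247,-11.03,-6.81,-11.44],[0.094,0.0223,-0.1928,-0.247,-11.03,-6.81,-11.44],[0.094,0.0223,-0.1928,-0.247,-11.03,-6.81,-11.44],[0.094,0.0223,-0.1928,-0.247,-11.03,-6.81,-11.44],[0.094,0.0223,-0.1928,-0.247,-11.03,-6.81,-11.44]]])

```text
$.steps[0]: bad value
```

```bash
python3 - <<'E'
from h import *
plan([561.9,-80.7,191.8],frame(30,10),(1,))
E
```

```text
t 0.8167 p [301.5 284.7 199.5] j [ 0.68 -0.39  1.81 -0.07  1.5  -0.84]
1 (array([ 0.0319, -0.2755, -0.3529]), array([-15.75,  -9.72, -16.35]))
```

Nine rows was one too many, and the call was refused. I'm repeating it with eight.

>>> move_arm(steps=[[[0.094,0.0223,-0.1928,-0.247,-11.03,-6.81,-11.44],[0.094,0.0223,-0.1928,-0.247,-11.03,-6.81,-11.44],[0.094,0.0223,-0.1928,-0.247,-11.03,-6.81,-11.44],[0.094,0.0223,-0.1928,-0.247,-11.03,-6.81,-11.44],[0.094,0.0223,-0.1928,-0.247,-11.03,-6.81,-11.44],[0.094,0.0223,-0.1928,-0.247,-11.03,-6.81,-11.44],[0.094,0.0223,-0.1928,-0.247,-11.03,-6.81,-11.44],[0.094,0.0223,-0.1928,-0.247,-11.03,-6.81,-11.44]]])

```text
time_s: 1.48
ee_pos: [481.7, 34.7, 193.6]
tcp_rot: [-0.58, 0.302, 0.465, 0.597]
force: [-0.3, 1.3, 1.1]
width: 93.8
```

```bash
python3 - <<'E'
from h import *
plan([561.9,-80.7,191.8],frame(30,10),(1,))
E
```

```text
t 1.4833 p [481.7  34.7 193.6] j [-0.27 -0.37  1.86  0.32  1.32 -2.02]
1 (array([ 0.0089, -0.0598, -0.1269]), array([-4.55, -2.68, -4.96]))
```

>>> move_arm(steps=[[[0.094,0.0089,-0.0598,-0.1269,-4.55,-2.68,-4.96],[0.094,0.0089,-0.0598,-0.1269,-4.55,-2.68,-4.96],[0.094,0.0089,-0.0598,-0.1269,-4.55,-2.68,-4.96],[0.094,0.0089,-0.0598,-0.1269,-4.55,-2.68,-4.96],[0.094,0.0089,-0.0598,-0.1269,-4.55,-2.68,-4.96],[0.094,0.0089,-0.0598,-0.1269,-4.55,-2.68,-4.96],[0.094,0.0089,-0.0598,-0.1269,-4.55,-2.68,-4.96]]])

```text
time_s: 2.07
ee_pos: [561.0, -77.4, 191.1]
tcp_rot: [0.604, -0.243, -0.465, -0.6]
force: [-0.2, 0.3, 0.8]
width: 94.3
```

```bash
python3 - <<'E'
from h import *
plan([561.9,-80.7,191.8],frame(30,10),(1,))
W=cam("wrist");f=grab_frame("wrist");cv2.imwrite("pics/w1.png",f[:,:,::-1])
print("knob expected px",proj(W,[602.5,-57.1,115]))
E
```

```text
t 2.0667 p [561.  -77.4 191.1] j [-0.53 -0.14  1.73  0.49  1.3  -2.4 ]
1 (array([-0.0011, -0.0005, -0.0032]), array([ 0.04,  0.13, -0.13]))
knob expected px [278.9122142  210.35590647]
```

View pics/w1.png

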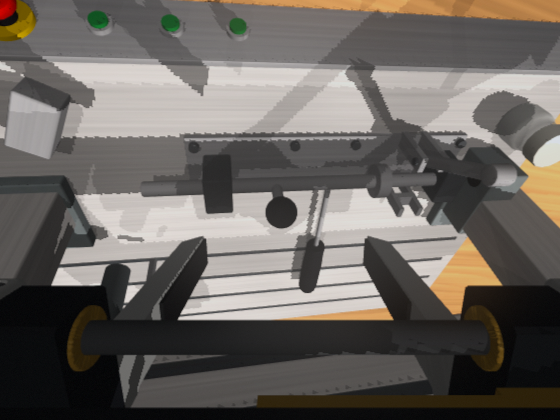

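```bash
python3 - <<'E'
from h import *
np.set_printoptions(precision=1,suppress=True)
T=cam("top");S=cam("scene");W=cam("wrist")
im=cv2.imread("pics/w1.png"); g=im.max(2)[190:235,258:305]; m=(g<40).astype(np.uint8)
n,l,st,ce=cv2.connectedComponentsWithStats(m); i=l[22,23]; print(st[i],ce[i]); c=ce[i]+[258,190]
print(tri([W,T,S],[c,(298.8,227.1),(280.4,234.6)]), onz(W,c,115))
# bolt axis in wrist view at z=78: rod left part and right part
for p in [(145,188),(345,183)]: print("rod",onz(W,p,78))
print("guide faces rear top", onz(W,(217,157),94))
print("roll", onz(W,(497,174),159.7))
F=frame(30,10);k=np.array([603,-57.5,115])
plan(k+13*F[:,0],F,(.45,1))
E
```

```text
[   0    0   47   45 2113] [23. 22.]
(array([602. , -56.8, 118.2]), [np.float64(1.4418053311181216), np.float64(1.5683024175657831), np.float64(1.3381489038852008)]) [604.7 -54.  115. ]
rod [ 625.8 -169.8   78. ]
rod [592.8  15.1  78. ]
guide faces rear top [ 570.4 -113.8   94. ]
roll [505.9  68.8 159.7]
t 2.1167 p [561.  -76.9 191.5] j [-0.5 -0.1  1.7  0.5  1.3 -2.4]
0.45 (array([ 0., -0., -0.]), array([ 0.1,  0.1, -0. ]))
1 (array([ 0.1, -0. , -0. ]), array([ 0.1,  0.1, -0.1]))
```

```bash
python3 - <<'E'
from h import *
F=frame(30,10);k=np.array([603,-57,116])
plan(k+13*F[:,0],F,(.6,1))
E
```

```text
t 2.1167 p [561.  -76.9 191.5] j [-0.53 -0.14  1.73  0.49  1.3  -2.4 ]
0.6 (array([ 0.0609, -0.0008, -0.0023]), array([ 0.06,  0.07, -0.06]))
1 (array([ 0.1016, -0.0014, -0.0039]), array([ 0.11,  0.12, -0.1 ]))
```

>>> move_arm(steps=[[[0.05,0.03,-0.0014,-0.0039,0,0,0],[0.05,0.05,-0.0014,-0.0039,0,0,0],[0.05,0.065,-0.0014,-0.0039,0,0,0],[0.05,0.065,-0.0014,-0.0039,0,0,0],[0.05,0.065,-0.0014,-0.0039,0,0,0]]])

```text
time_s: 2.53
ee_pos: [592.3, -62.6, 136.1]
tcp_rot: [0.604, -0.243, -0.465, -0.599]
force: [-1.0, -0.7, 0.0]
width: 64.3
```

```bash
python3 - <<'E'
from h import *
F=frame(30,10);k=np.array([603,-57,116])
plan(k+13*F[:,0],F,(1,))
W=cam("wrist");f=grab_frame("wrist");cv2.imwrite("pics/w2.png",f[:,:,::-1])
print(proj(W,k))
E
```

```text
t 2.5333 p [592.3 -62.6 136.1] j [-0.47 -0.05  1.76  0.5   1.17 -2.41]
1 (array([ 0.0364, -0.0001, -0.0007]), array([ 0.16,  0.17, -0.13]))
[281.32863998 235.91831639]
```

View pics/w2.png

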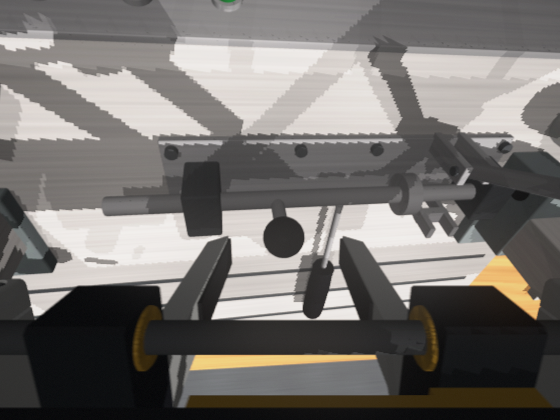

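The knob sits at (284,237) between the fingers, 3 px from where I predicted. I'm advancing.

>>> move_arm(steps=[[[0.05,0.0,0,0,0,0,0],[0.05,0.008,0,0,0,0,0],[0.05,0.018,0,0,0,0,0],[0.05,0.028,0,0,0,0,0],[0.05,0.036,0,0,0,0,0],[0.05,0.036,0,0,0,0,0]]])

```text
time_s: 3.08
ee_pos: [608.5, -53.9, 102.6]
tcp_rot: [0.603, -0.244, -0.466, -0.6]
force: [0.1, 0.5, -0.8]
width: 50.1
```

```bash
python3 - <<'E'
from h import *
F=frame(30,10);k=np.array([603,-57,116])
plan(k+13*F[:,0],F,(1,))
W=cam("wrist");f=grab_frame("wrist");cv2.imwrite("pics/w3.png",f[:,:,::-1])
print(proj(W,k))
E
```

```text
t 3.0833 p [608.5 -53.9 102.6] j [-0.43  0.01  1.77  0.5   1.09 -2.41]
1 (array([-0.0017, -0.0016,  0.0006]), array([-0.  ,  0.21, -0.28]))
[282.8979413  262.10143705]
```

View pics/w3.png

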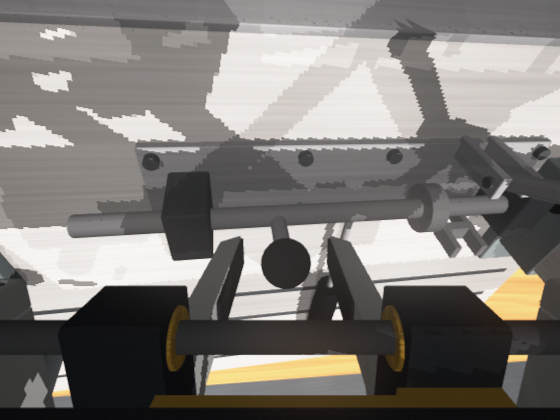

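The knob, at (286,263), lies between the fingers with the tips just past it. Closing now.

>>> move_arm(steps=[[[0.015,0,0,0,0,0,0],[0.015,0,0,0,0,0,0],[0.015,0,0,0,0,0,0],[0.015,0,0,0,0,0,0],[0.015,0,0,0,0,0,0],[0.015,0,0,0,0,0,0]]])

```text
time_s: 3.63
ee_pos: [609.4, -54.5, 106.3]
tcp_rot: [0.604, -0.243, -0.464, -0.6]
force: [-2.0, 1.6, 2.4]
width: 26.5
```

```bash
python3 - <<'E'
from h import *
F=frame(30,10); o=get_obs(); print(o['force'],o['moment'],o['width'])
plan(o['ee_pos'],F)
R0=R.from_quat(o['tcp_rot']).as_matrix()
for d in (10,30,40,50): print(d,np.round(R0.T@(d*YG)/1000,4))
E
```

```text
[-2.01682501  1.55566821  2.37114089] [0.39060886 0.26823066 0.26996983] 26.452616590862625
t 3.6333 p [609.4 -54.5 106.3] j [-0.43  0.    1.77  0.5   1.09 -2.41]
1 (array([0., 0., 0.]), array([ 0.08,  0.1 , -0.03]))
10 [ 0.0018 -0.      0.0098]
30 [ 0.0053 -0.      0.0295]
40 [ 0.007  -0.0001  0.0394]
50 [ 0.0088 -0.0001  0.0492]
```

>>> move_arm(steps=[[[0.015,0.0007,0,0.0039,0,0,0],[0.015,0.0014,0,0.0079,0,0,0],[0.015,0.0021,0,0.0118,0,0,0],[0.015,0.0028,0,0.0157,0,0,0],[0.015,0.0035,0,0.0197,0,0,0],[0.015,0.0042,0,0.0236,0,0,0],[0.015,0.0049,0,0.0275,0,0,0],[0.015,0.0053,0,0.0295,0,0,0]]])

```text
time_s: 4.3
ee_pos: [604.1, -26.9, 106.3]
tcp_rot: [0.606, -0.244, -0.463, -0.599]
force: [-2.6, -5.4, 3.1]
width: 26.9
```

```bash
python3 - <<'E'
from h import *
F=frame(30,10); o=get_obs(); print(o['force'],o['force']@YG,o['width'],(o['ee_pos']-[609.4,-54.5,106.3])@YG)
plan(o['ee_pos'],F)
W=cam("wrist");f=grab_frame("wrist");cv2.imwrite("pics/w4.png",f[:,:,::-1])
E
```

```text
[-2.55264625 -5.44276422  3.05660259] -4.87418858540927 26.918284880750825 28.05911127792795
t 4.3 p [604.1 -26.9 106.3] j [-0.38 -0.03  1.8   0.49  1.07 -2.36]
1 (array([0., 0., 0.]), array([ 0.12, -0.16, -0.02]))
```

View pics/w4.png

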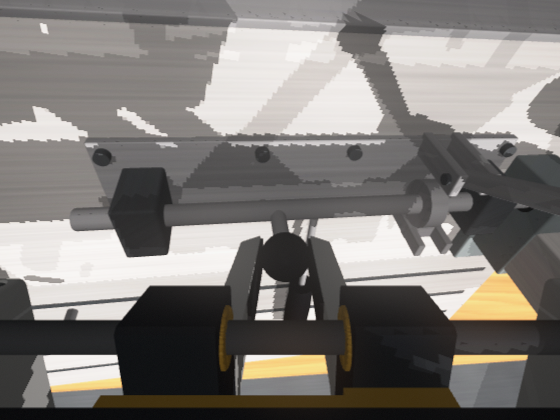

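The bolt follows the grip. The friction reads about 5 N and the collar is now under the bar. I'm continuing slowly.

>>> move_arm(steps=[[[0.015,0.0003,0,0.0015,0,0,0],[0.015,0.0005,0,0.003,0,0,0],[0.015,0.0008,0,0.0045,0,0,0],[0.015,0.0011,0,0.006,0,0,0],[0.015,0.0013,0,0.0075,0,0,0],[0.015,0.0016,0,0.009,0,0,0],[0.015,0.0019,0,0.0105,0,0,0],[0.015,0.0021,0,0.012,0,0,0]]])

```text
time_s: 5.02
ee_pos: [601.9, -15.0, 106.3]
tcp_rot: [0.606, -0.244, -0.463, -0.599]
force: [-3.4, -4.6, 3.1]
width: 26.4
```

```bash
cat > chk.py <<'E'
from h import *
o=get_obs(); print(o['force'],o['force']@YG,o['width'],(o['ee_pos']-[609.4,-54.5,106.3])@YG,o['time_s'],o['joints'].round(2))
E
python3 chk.py
```

```text
[-3.42743921 -4.60505856  3.08592212] -3.8886284282793784 26.449498585760754 40.22112705525947 5.0167 [-0.36 -0.04  1.81  0.48  1.06 -2.34]
```

Another 4 mm at 1 mm per row, in small calls so I feel the stop.

>>> move_arm(steps=[[[0.015,0.0002,0,0.001,0,0,0],[0.015,0.0004,0,0.002,0,0,0],[0.015,0.0005,0,0.003,0,0,0],[0.015,0.0007,0,0.004,0,0,0]]])

```text
time_s: 5.35
ee_pos: [601.1, -11.0, 106.2]
tcp_rot: [0.606, -0.244, -0.463, -0.599]
force: [-4.2, -5.1, 4.1]
width: 26.2
```

```bash
python3 chk.py
```

```text
[-4.20425478 -5.05668894  4.09485111] -4.188177505227986 26.196016290411524 44.29874432846848 5.35 [-0.35 -0.04  1.81  0.48  1.05 -2.33]
```

>>> move_arm(steps=[[[0.015,0.0002,0,0.001,0,0,0],[0.015,0.0004,0,0.002,0,0,0],[0.015,0.0005,0,0.003,0,0,0]]])

```text
time_s: 5.6
ee_pos: [600.5, -8.0, 106.2]
tcp_rot: [0.606, -0.244, -0.463, -0.599]
force: [-3.5, -4.5, 3.2]
width: 26.5
```

```bash
python3 chk.py
```

```text
[-3.51154547 -4.49487931  3.23490862] -3.764749167264141 26.465076077207634 47.37814779241423 5.6 [-0.35 -0.05  1.81  0.48  1.05 -2.32]
```

>>> move_arm(steps=[[[0.015,0.0002,0,0.001,0,0,0],[0.015,0.0004,0,0.002,0,0,0],[0.015,0.0005,0,0.003,0,0,0]]])

```text
time_s: 5.85
ee_pos: [600.1, -5.9, 106.3]
tcp_rot: [0.606, -0.244, -0.463, -0.599]
force: [-3.6, -9.4, 3.3]
width: 26.9
```

```bash
python3 chk.py
```

```text
[-3.59952186 -9.40216158  3.26108741] -8.570373245428208 26.91916898281008 49.49572233350929 5.85 [-0.34 -0.05  1.82  0.47  1.05 -2.32]
```

The force rose to 8.6 N at 49.5 mm, so the bolt has probably met the stop. I'm pressing a little more and holding.

>>> move_arm(steps=[[[0.015,0.0001,0,0.0007,0,0,0],[0.015,0.0002,0,0.0013,0,0,0],[0.015,0.0002,0,0.0013,0,0,0],[0.015,0.0002,0,0.0013,0,0,0]]])

```text
time_s: 6.18
ee_pos: [600.1, -5.9, 106.3]
tcp_rot: [0.607, -0.245, -0.462, -0.599]
force: [-3.8, -9.7, 3.0]
width: 26.2
```

```bash
python3 chk.py;  python3 - <<'E'
from h import *
f=grab_frame("wrist");cv2.imwrite("pics/w5.png",f[:,:,::-1])
E
```

```text
[-3.75123788 -9.71795586  2.9784348 ] -8.852508146391413 26.22634933367103 49.51168225918212 6.1833 [-0.34 -0.05  1.82  0.47  1.05 -2.31]
```

View pics/w5.png

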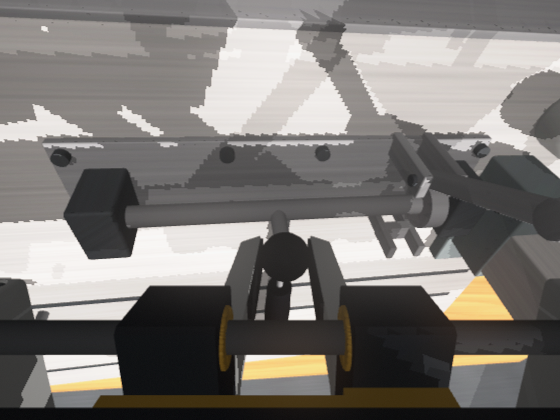

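>>> move_arm(steps=[[[0.015,0.0001,0,0.0007,0,0,0],[0.015,0.0003,0,0.0014,0,0,0],[0.015,0.0004,0,0.002,0,0,0],[0.015,0.0004,0,0.002,0,0,0],[0.015,0.0004,0,0.002,0,0,0]]])

```text
time_s: 6.65
ee_pos: [600.2, -5.8, 106.3]
tcp_rot: [0.608, -0.246, -0.461, -0.598]
force: [-3.3, -14.4, 3.0]
width: 26.6
```

```bash
python3 chk.py
```

```text
[ -3.2958619  -14.4275956    3.03556605] -13.564808541080424 26.64414978630042 49.53808020676939 6.65 [-0.34 -0.05  1.82  0.47  1.04 -2.31]
```

The bolt is stopped: the hand hasn't moved under further command and the force is 13.6 N, which is about 9 N on the stop after friction. I'm holding briefly and then releasing.

>>> move_arm(steps=[[[0.015,0,0,0,0,0,0],[0.015,0,0,0,0,0,0],[0.05,0,0,0,0,0,0],[0.05,0,0,0,0,0,0],[0.05,0,0,0,0,0,0],[0.05,0,0,0,0,0,0],[0.05,0,0,0,0,0,0]]])

```text
time_s: 7.23
ee_pos: [598.6, 0.4, 105.1]
tcp_rot: [0.604, -0.243, -0.465, -0.6]
force: [-0.6, 0.6, 0.1]
width: 49.6
```

```bash
python3 chk.py;  python3 - <<'E'
from h import *
f=grab_frame("wrist");cv2.imwrite("pics/w6.png",f[:,:,::-1])
E
```

```text
[-0.58499827  0.57009453  0.10303655] 0.6687968318694875 49.6367580026189 55.918131168851446 7.2333 [-0.33 -0.05  1.82  0.47  1.05 -2.31]
```

View pics/w6.png

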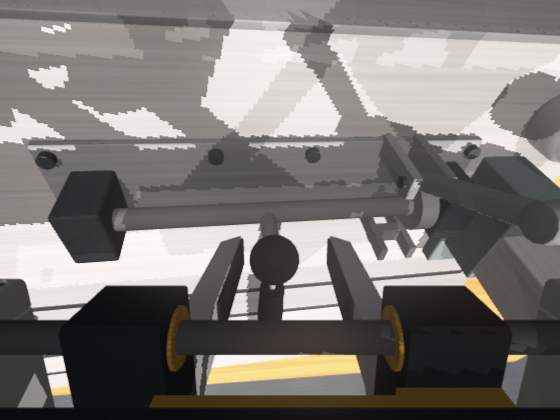

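Released. The collar at (425,211) lies against the front guide. I'm retracting along the tool axis.

>>> move_arm(steps=[[[0.05,-0.02,0,-0.004,0,0,0],[0.05,-0.05,0,-0.004,0,0,0],[0.05,-0.085,0,-0.004,0,0,0],[0.02,-0.09,0.04,-0.004,0,0,0],[0.0,-0.09,0.08,-0.004,0,0,0],[0.0,-0.09,0.09,-0.004,0,0,0]]])

```text
time_s: 7.78
ee_pos: [477.6, -41.0, 132.0]
tcp_rot: [0.602, -0.245, -0.467, -0.599]
force: [-0.9, 0.2, -0.6]
width: 33.7
```

```bash
python3 - <<'E'
from h import *
np.set_printoptions(precision=1,suppress=True)
for n in ["top","scene"]:
    f=grab_frame(n); cv2.imwrite(f"pics/{n}1.png",f[:,:,::-1])
G=np.array([507.5,66.5,159.7])+72.7*XG; G[2]=0
g=lambda x,y,z:G+x*XG+y*YG+z*ZG
o=get_obs(); d=o['ee_pos']-G; print("gantry TCP",d@XG,d@YG,d[2],G)
plan(g(-130,0,175),frame(30,0))
f=grab_frame("wrist");cv2.imwrite("pics/w7.png",f[:,:,::-1])
t=cv2.imread("pics/top1.png")
cv2.imwrite("pics/topz1.png",cv2.resize(t[165:305,165:345],None,fx=4.2,fy=4.2,interpolation=cv2.INTER_CUBIC))
E
```

```text
gantry TCP -118.70294841866662 -101.65071821826415 135.00211342707522 [578.9  80.    0. ]
t 7.8833 p [481.2 -41.9 135. ] j [-0.6 -0.3  2.   0.5  1.2 -2.5]
1 (array([-0. , -0. ,  0.1]), array([-0.1, 10.1, -0.2]))
```

View pics/w7.png

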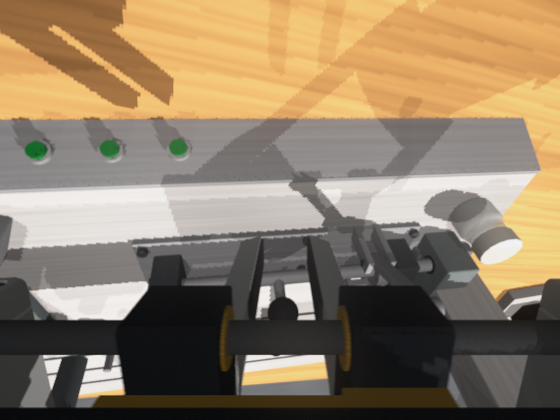

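View pics/topz1.png

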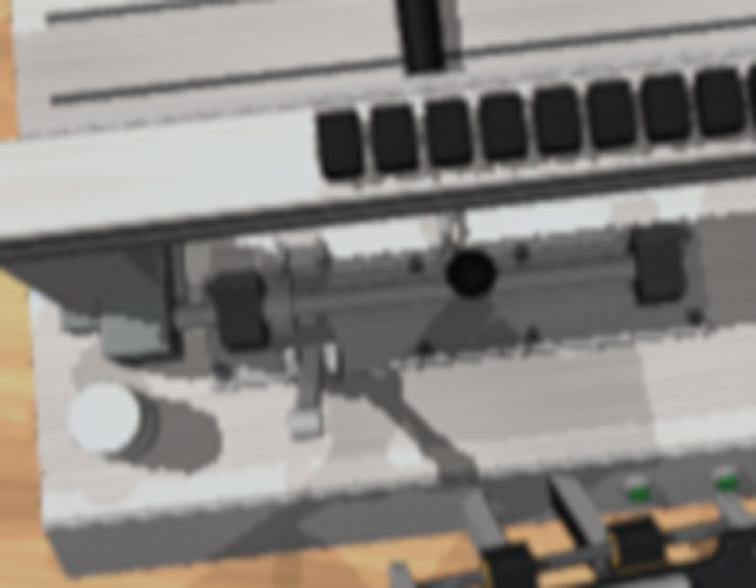

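```bash
cat >> h.py <<'E'
G=np.array([578.9,80,0])
g=lambda x,y,z:G+x*XG+y*YG+z*ZG
E
python3 - <<'E'
from h import *
plan(g(-125,0,140),frame(30,0),(.5,1))
E
```

```text
t 7.9333 p [483.1 -42.4 137. ] j [-0.55 -0.32  1.98  0.51  1.25 -2.46]
0.5 (array([0.0056, 0.0028, 0.051 ]), array([-0.  ,  5.02,  0.  ]))
1 (array([0.0112, 0.0056, 0.102 ]), array([-1.000e-02,  1.004e+01,  1.000e-02]))
```

>>> move_arm(steps=[[[0.0,0.0,0.003,0.035,0,4,0],[0.0,0.006,0.003,0.07,0,8,0],[0.0,0.011,0.0056,0.102,0,10,0],[0.0,0.0112,0.0056,0.102,0,10,0],[0.0,0.0112,0.0056,0.102,0,10,0],[0.0,0.0112,0.0056,0.102,0,10,0]]])

```text
time_s: 8.43
ee_pos: [457.0, 57.9, 141.6]
tcp_rot: [0.644, -0.293, -0.41, -0.576]
force: [-0.4, 0.2, 0.1]
width: 0.7
```

```bash
python3 - <<'E'
from h import *
f=grab_frame("wrist");cv2.imwrite("pics/w8.png",f[:,:,::-1])
W=cam("wrist"); print("roll px",proj(W,g(-72.7,0,159.7)))
o=get_obs(); d=o['ee_pos']-G; print("gantry TCP",d@XG,d@YG,d[2],o['force'],o['width'])
f=grab_frame("top");cv2.imwrite("pics/topz2.png",cv2.resize(f[165:305,165:345,::-1],None,fx=4.2,fy=4.2,interpolation=cv2.INTER_CUBIC))
plan(g(-82,0,143),frame(30,0),(.5,1))
E
```

```text
roll px [282.93023803 317.91465893]
gantry TCP -124.12943352390573 -0.4395672111939524 141.15364651583118 [-0.02902398  0.03569895 -0.47565421] 0.24730251153723165
t 8.5333 p [456.9  55.6 140.7] j [-0.12 -0.51  2.08  0.17  1.08 -1.92]
0.5 (array([ 0.0096, -0.0189,  0.0007]), array([-0.,  0., -0.]))
1 (array([ 0.0192, -0.0379,  0.0013]), array([-0.01,  0.  , -0.01]))
```

View pics/w8.png

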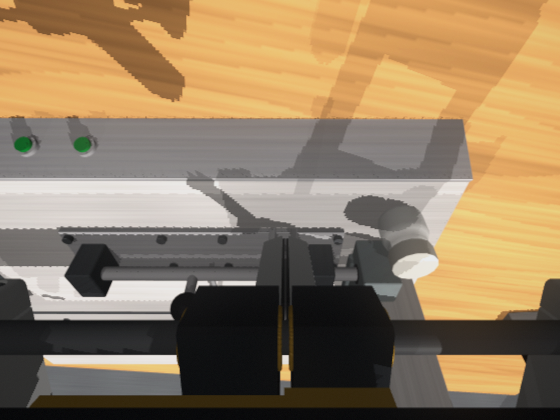

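View pics/topz2.png

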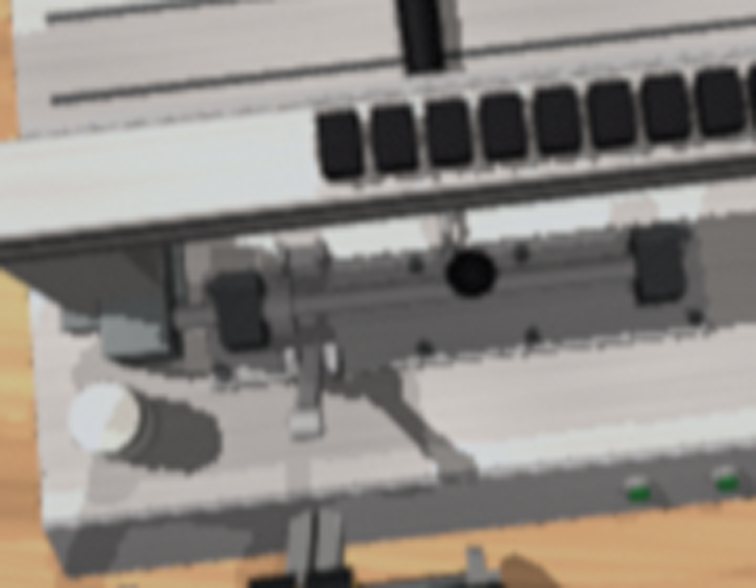

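The closed fingers line up behind the roll in the top view: fingers at (315,540), roll at (306,418). I'm pushing the roll up along its arc.

>>> move_arm(steps=[[[0.0,0.01,-0.02,0.001,0,0,0],[0.0,0.017,-0.035,0.001,0,0,0],[0.0,0.019,-0.042,0.001,0,0,0],[0.0,0.021,-0.05,0.001,0,0,0],[0.0,0.023,-0.058,0.001,0,0,0],[0.0,0.025,-0.065,0.001,0,0,0],[0.0,0.025,-0.065,0.001,0,0,0]]])

```text
time_s: 9.12
ee_pos: [524.4, 70.0, 151.4]
tcp_rot: [0.643, -0.295, -0.409, -0.577]
force: [-0.3, -0.8, -0.8]
width: 0.4
```

```bash
python3 - <<'E'
from h import *
o=get_obs(); d=o['ee_pos']-G; print("gantry TCP",d@XG,d@YG,d[2],o['force'],o['width'])
f=grab_frame("top");cv2.imwrite("pics/topz3.png",cv2.resize(f[165:305,165:345,::-1],None,fx=4.2,fy=4.2,interpolation=cv2.INTER_CUBIC))
f=grab_frame("scene");cv2.imwrite("pics/scenez3.png",cv2.resize(f[130:350,160:360,::-1],None,fx=2.7,fy=2.7,interpolation=cv2.INTER_CUBIC))
E
```

```text
gantry TCP -55.41459447517783 0.3343706686021999 151.44780717570393 [-0.33626113 -0.761817   -0.84045183] 0.41722879972114585
```

View pics/topz3.png

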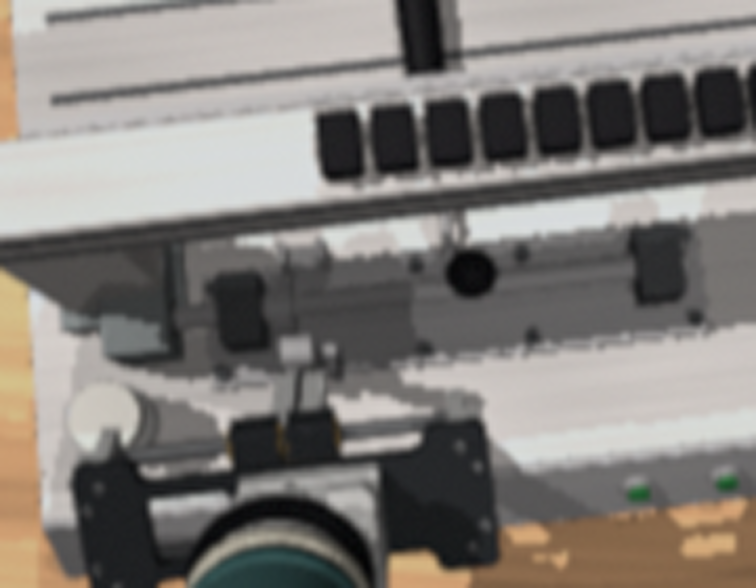

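View pics/scenez3.png

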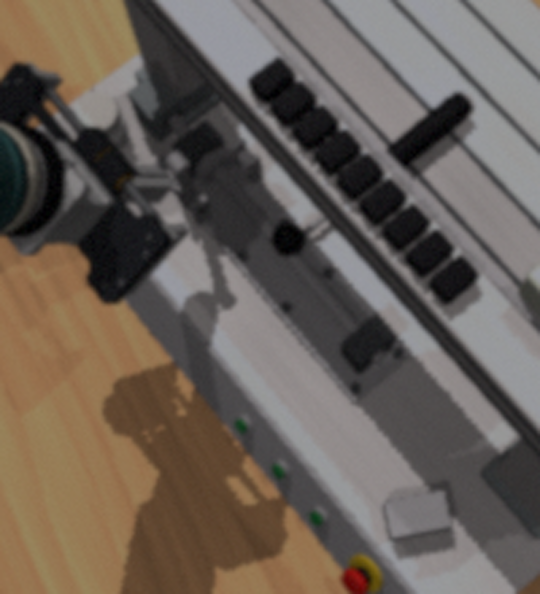

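The roll at (297,350) is now just ahead of the fingertips and nearly upright. I'm continuing past upright.

>>> move_arm(steps=[[[0.0,0.003,-0.006,0,0,0,0],[0.0,0.006,-0.012,0,0,0,0],[0.0,0.01,-0.018,0,0,0,0],[0.0,0.014,-0.024,0,0,0,0],[0.0,0.018,-0.03,0,0,0,0],[0.0,0.018,-0.03,0,0,0,0],[0.0,0.018,-0.03,0,0,0,0],[0.0,0.018,-0.03,0,0,0,0]]])

```text
time_s: 9.88
ee_pos: [557.3, 77.2, 149.7]
tcp_rot: [0.643, -0.295, -0.41, -0.576]
force: [-0.4, 0.2, -0.2]
width: 0.2
```

```bash
python3 - <<'E'
from h import *
o=get_obs(); d=o['ee_pos']-G; print("gantry TCP",d@XG,d@YG,d[2],o['force'],o['width'])
f=grab_frame("top");cv2.imwrite("pics/topz4.png",cv2.resize(f[165:305,165:345,::-1],None,fx=4.2,fy=4.2,interpolation=cv2.INTER_CUBIC))
f=grab_frame("wrist");cv2.imwrite("pics/w9.png",f[:,:,::-1])
E
```

```text
gantry TCP -21.740451274844194 1.2648166871199658 149.69382448426538 [-0.38710355  0.17696774 -0.16484201] 0.20197348149943536
```

View pics/topz4.png

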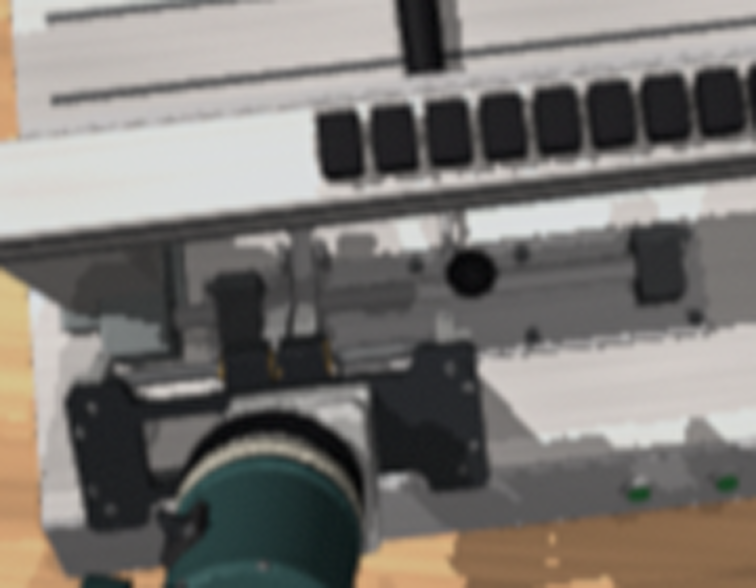

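View pics/w9.png

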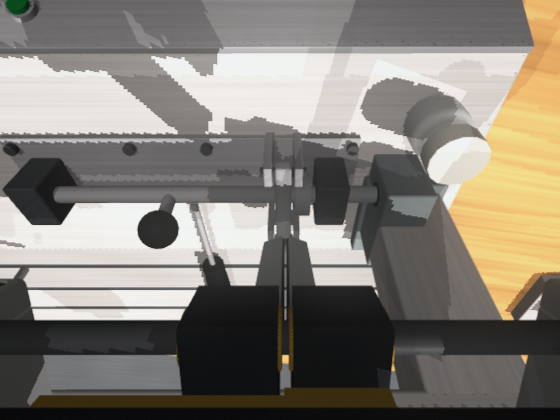

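The wrist view shows the bar lying across the rod at (283,195), behind the collar at (303,197). I'm backing off so I can check that it is fully down.

>>> move_arm(steps=[[[0.0,-0.02,0.02,0,0,0,0],[0.0,-0.04,0.05,0,0,0,0],[0.0,-0.05,0.08,0,0,0,0],[0.0,-0.06,0.1,0,0,0,0],[0.0,-0.06,0.1,0,0,0,0],[0.0,-0.06,0.1,0,0,0,0]]])

```text
time_s: 10.48
ee_pos: [442.6, 55.0, 152.7]
tcp_rot: [0.643, -0.294, -0.409, -0.577]
force: [0.7, 0.4, 0.6]
width: 0.0
```

```bash
python3 - <<'E'
from h import *
o=get_obs(); d=o['ee_pos']-G; print("gantry TCP",d@XG,d@YG,d[2],o['force'],o['width'],o['time_s'])
C={n:cam(n) for n in("top","scene","wrist")}
for a in (0,.2,.35):
    p=g(-34+78*np.cos(a),0,92+78*np.sin(a)); print(a,{n:proj(C[n],p).round(1) for n in C})
t=grab_frame("top");s=grab_frame("scene");w=grab_frame("wrist")
cv2.imwrite("pics/topz5.png",cv2.resize(t[205:265,185:305,::-1],None,fx=6,fy=6,interpolation=cv2.INTER_CUBIC))
cv2.imwrite("pics/scenez5.png",cv2.resize(s[160:260,200:300,::-1],None,fx=6,fy=6,interpolation=cv2.INTER_CUBIC))
cv2.imwrite("pics/w10.png",w[:,:,::-1])
E
```

```text
gantry TCP -138.53112399734476 0.711351770473989 152.74034933768286 [0.66500374 0.40250999 0.61542772] 0.04166550733515054 10.4833
0 {'top': array([235.5, 216.5]), 'scene': array([258.1, 181.3]), 'wrist': array([282.7, 304.4])}
0.2 {'top': array([234.8, 215.8]), 'scene': array([257.3, 179.1]), 'wrist': array([282.6, 316.7])}
0.35 {'top': array([234.4, 216.2]), 'scene': array([256. , 177.9]), 'wrist': array([282.6, 325.4])}
```

View pics/topz5.png

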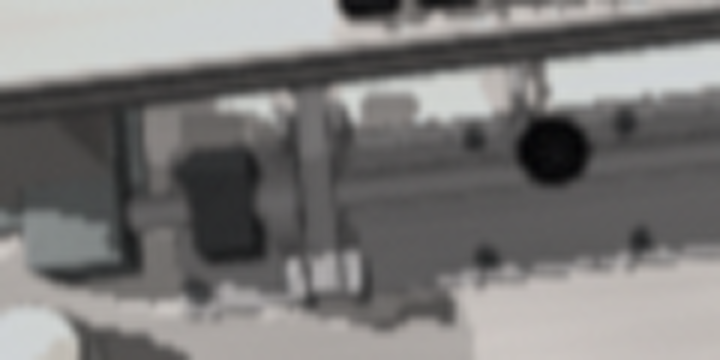

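View pics/scenez5.png

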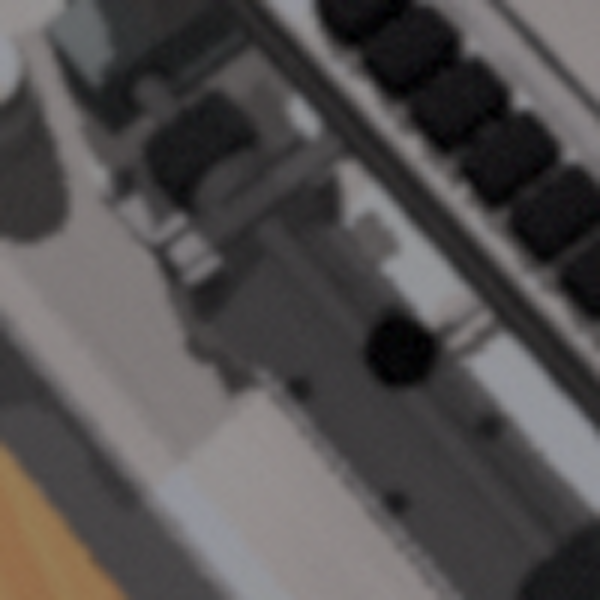

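View pics/w10.png

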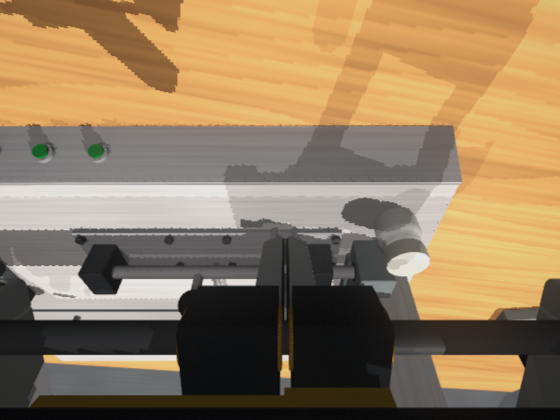

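The bar lies behind the collar in the scene view, at about (260,200) in the zoom. I want a flatter look at it to be sure it is level.

```bash
python3 - <<'E'
from h import *
plan(g(-150,-70,175),frame(48,0),(.5,1))
E
```

```text
t 10.6333 p [443.7  55.3 152.7] j [-0.13 -0.56  2.08  0.17  1.12 -1.92]
0.5 (array([-0.0128, -0.0001, -0.0354]), array([ 0.04,  0.03, -9.  ]))
1 (array([-0.0257, -0.0002, -0.0708]), array([  0.08,   0.06, -18.  ]))
```

>>> move_arm(steps=[[[0.0,-0.01,0,-0.025,0,0,-6],[0.0,-0.02,0,-0.05,0,0,-12],[0.0,-0.0257,0,-0.0708,0,0,-18],[0.0,-0.0257,0,-0.0708,0,0,-18],[0.0,-0.0257,0,-0.0708,0,0,-18],[0.0,-0.0257,0,-0.0708,0,0,-18],[0.0,-0.0257,0,-0.0708,0,0,-18]]])

```text
time_s: 11.22
ee_pos: [448.9, -18.1, 174.1]
tcp_rot: [0.68, -0.19, -0.317, -0.633]
force: [-0.4, 0.0, -0.0]
width: 0.6
```

```bash
python3 - <<'E'
from h import *
W=cam("wrist");w=grab_frame("wrist");print(get_obs()['joints'].round(2))
cv2.imwrite("pics/w11.png",w[:,:,::-1])
for a in (0,.06,.2,.35):
    print(a,[proj(W,g(-34+r*np.cos(a),0,92+r*np.sin(a))).round(1) for r in(0,78)])
for n,p in dict(collar=(0,20,78),knob=(0,-90,115),guide=(0,37,94),catch=(26,0,100)).items(): print(n,proj(W,g(*p)).round(1))
print(cam("wrist")[1][2]@XG)
E
```

```text
[-0.61 -0.75  2.26  0.65  1.08 -2.53]
0 [array([352.9, 210. ]), array([340.8, 238. ])]
0.06 [array([352.9, 210. ]), array([341.1, 241.5])]
0.2 [array([352.9, 210. ]), array([342. , 249.5])]
0.35 [array([352.9, 210. ]), array([343.2, 257.5])]
collar [363.4 212.4]
knob [266.4 242.9]
guide [380.2 225.2]
catch [343.7 238.7]
0.8899295348010535
```

View pics/w11.png

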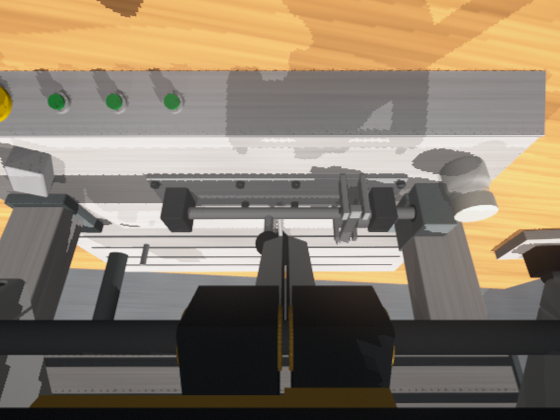

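```bash
python3 - <<'E'
import cv2
w=cv2.imread("pics/w11.png"); c=w[165:255,300:430]; c=cv2.convertScaleAbs(c,alpha=1.8,beta=20)
cv2.imwrite("pics/w11z.png",cv2.resize(c,None,fx=6,fy=6,interpolation=cv2.INTER_CUBIC))
E
```

```text
(no output)
```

View pics/w11z.png

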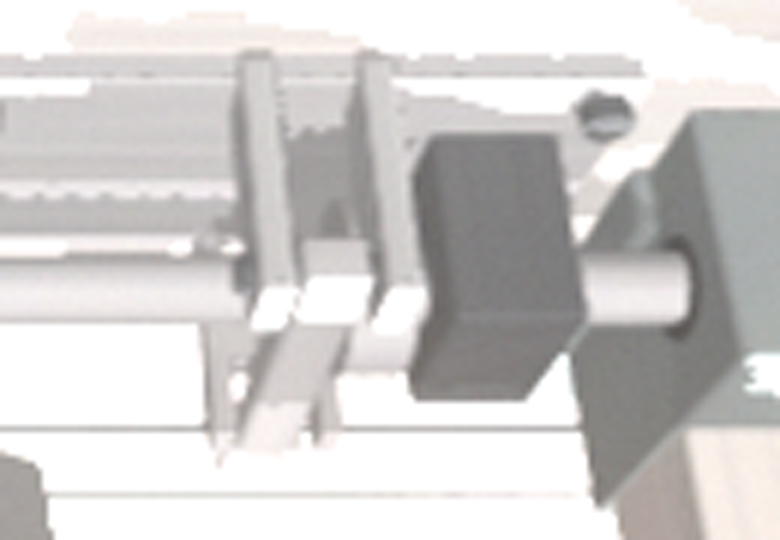

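The bar runs from the hinge at about (355,214) to its end at about (344,238), down between the catch forks. Level predicts the end at row 238 and 0.2 rad predicts 249, so it is down and not riding on the collar. I'll check the bystanders and then hand in.

```bash
python3 - <<'E'
from h import *
t=grab_frame("top")[:,:,::-1]; t0=cv2.imread("pics/top0.png"); s=grab_frame("scene")[:,:,::-1]
for n,(x0,y0,x1,y1) in dict(jar=(178,252,202,276),driver=(256,145,272,182),gauge=(370,234,394,260)).items():
    pat=t0[y0:y1,x0:x1]; r=cv2.matchTemplate(np.ascontiguousarray(t[y0-12:y1+12,x0-12:x1+12]),pat,cv2.TM_CCOEFF_NORMED)
    _,v,_,l=cv2.minMaxLoc(r); print(n,v,np.array(l)-12)
o=get_obs();print(o['time_s'],o['force'],o['qd'].round(3))
g2=t.max(2)[215:240,265:290]; m=(g2<35).astype(np.uint8); n,l,st,ce=cv2.connectedComponentsWithStats(m); i=1+np.argmax(st[1:,4]); k=ce[i]+[265,215]
T=cam("top"); d=onz(T,k,115)-G; print("knob px",k,"travel",(onz(T,k,115)-onz(T,(298.8,227.1),115))@YG,"knob y",d@YG,"collar y",d@YG+110.5)
print(close_job())
E
```

```text
jar 0.9998449087142944 [0 0]
driver 0.9998580813407898 [0 0]
gauge 0.9997233152389526 [0 0]
11.3667 [-0.91094843  0.56904962  0.11116371] [-0.002 -0.004  0.006  0.003  0.002 -0.002]
knob px [276.69387755 229.69387755] travel 49.4451259067004 knob y -90.18932842471662 collar y 20.31067157528338
the job is handed in; nothing more can be done
None
```

The bolt is home and the latch bar is down across it in its catch. I handed the job in at 11.4 s with the arm clear of everything; no verdict was given.

- **Bolt:** I gripped it by the knob and slid it about 49.5 mm until it stopped. The wrist force along the bolt was about 13.6 N. Less the rubbing measured on the way in, that is about 9 N on the stop. After release, the top view put the collar at y ≈ 20.3 mm (at least 18.5 mm needed), with travel of 49.4 mm, which agrees with the felt stop.
- **Latch bar:** I pushed the roll past upright from behind with closed fingers and the bar fell on its own. A low wrist view shows it behind the collar between the catch forks, with its end at row 238, where level is predicted. That view separates level from 0.2 rad, but it is only good to about 0.06 rad. I did not press the bar down to confirm.
- **Bystanders:** the jar, screwdriver and gauge block show 0 px shift in the top view.

One move call was refused for having nine rows instead of eight. Nothing moved, and I repeated it with eight. Joint 6 finished at -2.53 rad, close to its -2.57 limit but inside it. The position checks agreed to within a few millimetres.

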